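# Uncover a buried spanner in the offcuts tray and lay it out

## Robot

A 7-joint arm with a two-finger parallel gripper is mounted at the origin on the work surface. World frame = base frame: x ahead of the robot, y to its left, z up, the work surface at z = 0. Lengths are in m, angles in rad, forces in N, time in s.
With the tool pointing down it reaches from about 0.35 to 0.9 m from the base axis. Payload 8.1 kg.
Tool frame: the origin (TCP) lies on the centre line of the jaws, within the pads' length; the fingertips stand 17 mm ahead of it and the grasp point (between the pads) lies 2 mm behind it; z points along the fingers, y is the line along which they close (so a half turn about z gives the same grasp; the last joint's range is limited). The gripper opens to 92 mm and grips with 3 to 60 N. Pads are 19 mm wide; open, the fingers measure 130 mm over their backs; the gripper's body (75 mm by 190 mm) begins 47 mm behind the grasp point.
Start: joints at [-1.329, 0.434, 0.025, 1.573, -0.012, 1.134, -0.075], TCP at [0.211, 0.588, 0.244] pointing down, gripper open.
Joint ranges: [-2.62, 2.62], [-0.44, 2.09], [-1.27, 1.32], [0.08, 2.57], [-1.32, 4.46], [0.12, 2], [-2.74, 2.74]. Speed limits (rad/s): [2.22, 2.22, 3.01, 3.01, 3.14, 3.14, 3.14].

## Interface

Orientations are given as a rotation vector (axis times angle).
In Python, from station import manip, imaging gives the robot as it stands. The module is installed in compiled form; this text tells all that it offers.
- The arm moves only by the tool servo_tool, never from a script. Its argument "commands" is a list of rows, each a list of 5 numbers: the shift along the tool's x, y, z normalised to -1 to 1, where 1 is 40 cm, then the turn about the tool's z normalised to -1 to 1, where 1 is 45 degrees, then the closure, from 0 (fully open) to 1 (shut). In form: [[dx, dy, dz, roll, jaw], ...]. A call has 1 to 12 rows; each row is the pose to reach, as a shift and turn from the pose commanded when the call began, along the tool's axes at that moment; what a row does not reach only later rows make up. A row lasts 1/10 s, in which the tool goes at most 50 mm and 8.59 degrees, less where a joint would pass 70% of its speed; a pose out of reach is approached as far as the arm can. A call with a number of a shift or a turn outside -1 to 1 is refused whole. A call with a gripper value outside its range is refused whole. The fingers move at their own pace and stop on an object; "force" is the grip in N (left out, the last holds). Time passes only in rows, so rows that repeat a pose let the fingers close. It gives the time, the measured TCP pose, the force, the opening and the grip force at its end, in the units of the state.
- manip.observe(): the state, without advancing time (a new reading comes with each control period).
- imaging.snapshot(name): name is "side" or "top"; returns a dict with "color" (420x560x3 uint8, red, green, blue), "z_map" (420x560 float32, m along the optical axis (not along the pixel's ray), 0 where there is no reading), "mtx" (3x3 intrinsics, pixels), "k1" (the pictures are not rectified: a ray, as slopes to the right and down, at radius r is drawn at 1 + k1 r^2 times it, then the intrinsics apply), "rvec" (rotation vector, rad) and "tvec" (3), from world to camera coordinates, as OpenCV has them. Camera axes: x right, y down, z forward; pixel columns grow to the right and rows downward; lengths in m; the calibration is good to about 2 mm. A picture is of the moment at which its call begins.
- manip.finish_job(): hands the job in; it is judged then, once.
The state is a dict: "t": time; "joints": joint angles; "joint_velocities": joint speeds; "joint_efforts": joint torques, N m; "eef_pos": TCP position; "ee_rot": TCP orientation; "force": force on the tool from outside, world axes, zero at the start; "wrist_torque": the same for the moment, N m; "grip_width": finger opening in m; "grasp_force": force on a finger pad.
Only numpy, scipy, OpenCV 4.12 (cv2) and the standard library are available. Lean on these libraries where they do the work, as an engineer would, in place of code of your own. Each camera call takes 0.05 s, during which the arm holds its last target. There are 200 camera calls.

## Task

The steel spanner is at the bottom of the blue tray, buried under one of the two wooden offcuts. Push that offcut aside within the tray until the spanner lies uncovered, then lift the spanner out and lay it flat and wholly on the red mat, setting it down before you let go rather than dropping it. The offcuts and the brass hinge stay in the tray, and the white tub and the green bottle are left where they stand.

Things in the scene. Friction and masses are not known exactly. Their poses are not given: they have to be found in the camera images.
- tray: open blue plastic tray fixed to the bench, 220 x 470 x 50 mm outside (x, y, z), walls and floor 5 mm thick, so the inner floor is 210 x 460 mm and 5 mm above the bench. Origin at the centre of its underside; its y axis runs along its length.
- mat: red rubber mat fixed on the bench, 220 x 160 x 4 mm (x, y, z). Origin at the centre of its underside, its long side along x; its top is 4 mm above the bench.
- spanner_mid (a point): middle of the loose steel spanner (200 g), half-way up its 12 mm height (6 mm above its support). It lies along its x axis, 172 mm long; shaft 18 mm wide from x = -55 to +51 mm, 2 to 10 mm above its support. It starts on the tray floor, within about 20 degrees of the tray's x axis, under one offcut (which one, and which end of the tray, varies), its ends peeping out.
- spanner_ring (a point): point on the spanner's axis 80 mm from its middle (at x = -80 mm), half-way up, in its ring end, which is about 35 mm across and 12 mm thick.
- spanner_jaw (a point): point on the spanner's axis 80 mm from its middle (at x = +80 mm), half-way up, in its open jaws, which are 36 mm wide and 12 mm thick.
- pine_mid (a point): centre of the loose pale pine offcut, 120 x 110 x 28 mm (x, y, z), about 180 g, too wide to grip. It starts in one end of the tray, lying on spanner or hinge and tilted up to 15 degrees, its 110 mm side along the tray. At least 35 mm is free between it and the end wall, at least 80 mm between the two offcuts. It can be slid over the spanner.
- dark_mid (a point): centre of the loose dark wood offcut, the same size and mass as the pine one, in the other end of the tray.
- hinge: loose brass butt hinge opened flat, 100 x 66 x 12 mm, a decoy under the other offcut. Origin at the centre of its underside.
- tub: white plastic tub, 100 mm across, 90 mm high, standing loose on the bench beyond the tray. Origin at the centre of its underside.
- bottle: green glass bottle, 66 mm across, 190 mm high, standing loose on the bench beyond the gap between tray and mat. Origin at the centre of its underside.
- spanner: the same spanner; origin at the centre of its underside, 6 mm below its middle, same axes.
Things that resemble listed ones, but are neither listed nor needed, are in the scene too. There is more than one size of the part that bears dark_mid; the job needs the smaller. Leave any purple look-alike of the part that bears pine_mid alone.

How it is judged:
On the way, in this order (a step that is already met when the one before it is completed fails the run):
1. an offcut has been pushed at least 40 mm and the spanner, still at the bottom of the tray, is clear of both (centres more than 68 mm apart) (horizontal distance between spanner_mid and pine_mid above 0.068 m and horizontal distance between spanner_mid and dark_mid above 0.068 m and distance of any of pine_mid, dark_mid from where it was at the start of the episode above 0.04 m and height (world z) of spanner_mid below 0.03 m and x of spanner_mid in the frame of tray between -0.105 and 0.105 m and y of spanner_mid in the frame of tray between -0.23 and 0.23 m), for 0.2 s.
2. the spanner is brought down on the mat (its middle within 15 mm of its resting height) while still held (x of spanner_ring in the frame of mat between -0.115 and 0.115 m and y of spanner_ring in the frame of mat between -0.085 and 0.085 m and x of spanner_jaw in the frame of mat between -0.115 and 0.115 m and y of spanner_jaw in the frame of mat between -0.085 and 0.085 m and height (world z) of spanner_mid below 0.025 m and contact force between the fingers and spanner above 0.3 N), for 0.05 s.
At the end, for the whole second after the job is handed in: the spanner lies still and flat on the mat, both of its end points over the mat (5 mm allowance), each within 8 mm of resting height; both offcuts and the hinge are still within the tray's walls (x of spanner_ring in the frame of mat between -0.115 and 0.115 m and y of spanner_ring in the frame of mat between -0.085 and 0.085 m and x of spanner_jaw in the frame of mat between -0.115 and 0.115 m and y of spanner_jaw in the frame of mat between -0.085 and 0.085 m and height (world z) of each of spanner_ring, spanner_jaw, spanner_mid below 0.018 m and linear speed of spanner below 0.02 m/s and x of pine_mid in the frame of tray between -0.105 and 0.105 m and y of pine_mid in the frame of tray between -0.23 and 0.23 m and x of dark_mid in the frame of tray between -0.105 and 0.105 m and y of dark_mid in the frame of tray between -0.23 and 0.23 m and x of hinge in the frame of tray between -0.105 and 0.105 m and y of hinge in the frame of tray between -0.23 and 0.23 m); the robot touches nothing.
It fails at once if the white tub is moved more than 30 mm (distance of tub from where it was at the start of the episode above 0.03 m).
It fails at once if the green bottle is moved more than 30 mm (distance of bottle from where it was at the start of the episode above 0.03 m).
It also fails if it takes over 59 s, if anything falls off the work surface, if the arm or the gripper's body presses on something with over 40 N, if the wrist force passes 120 N, or if a joint passes its speed limit or range.

## Working session

There is one attempt and no reset: what is moved stays moved. The work goes in short steps, Python scripts to look and compute and a tool call to move; the robot and the scene stay as the last step left them, time stands still between calls to the robot, and variables do not carry over. Pictures are saved under pics/ and viewed, at most 10 in all, crops included, and the job is handed in when it is done.

Besides the shell and the picture viewer there is one more tool, called by a JSON object that holds its "op" and its "data". servo_tool: Moves the arm, as the interface text tells. Scaled input: -1 to 1 covers 40 cm each way for a shift and 45 degrees each way for a turn. Its arguments: {"type":"object","properties":{"commands":{"type":"array"},"force":{"type":"number"}},"required":["commands"]}

```bash
mkdir -p pics; cat > h.py <<'E'
import numpy as np, cv2
from scipy.spatial.transform import Rotation as R
from station import manip, imaging
def snap(n,f=None):
    s=imaging.snapshot(n)
    if f: cv2.imwrite(f,s["color"][:,:,::-1])
    s["R"]=cv2.Rodrigues(np.array(s["rvec"],float))[0]; s["t"]=np.array(s["tvec"],float).ravel(); return s
def slopes(s,px):
    # undistort: distorted = r(1+k1 r^2)
    d=np.array([s["k1"],0,0,0],float)
    return cv2.undistortPoints(np.array(px,float).reshape(-1,1,2),np.array(s["mtx"],float),d).reshape(-1,2)
def rays(s,px):
    u=slopes(s,px); return -s["R"].T@s["t"], np.c_[u,np.ones(len(u))]@s["R"]
def onplane(s,px,z):
    o,d=rays(s,px); return o+d*((z-o[2])/d[:,2])[:,None]
def world(s):
    h,w=s["z_map"].shape; g=np.stack(np.meshgrid(np.arange(w),np.arange(h)),-1).reshape(-1,2)
    o,d=rays(s,g); W=o+d*s["z_map"].reshape(-1,1); W[s["z_map"].ravel()==0]=np.nan
    return W.reshape(h,w,3)
E
python3 - <<'E'
from h import *
for n in("top","side"):
    s=snap(n,f"pics/{n}0.png"); print(n,-s["R"].T@s["t"],s["mtx"][0],s["k1"])
o=manip.observe(); print(o["t"],o["eef_pos"],o["ee_rot"],o["grip_width"])
E
```

```text
top [0.35702904 0.0587747  1.03396509] [448.35597259   0.         286.14544221] -0.101034834640887
side [ 0.10236893 -0.58080046  0.63196601] [443.81918855   0.         284.83068507] -0.08768996548321223
0.1 [0.21114028 0.58780728 0.24303426] [-5.39001699e-01 -3.09486653e+00  2.16991240e-03] 0.09208751524268052
```

View pics/top0.png

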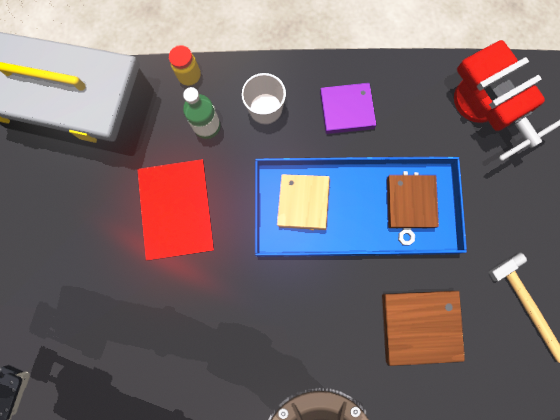

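View pics/side0.png

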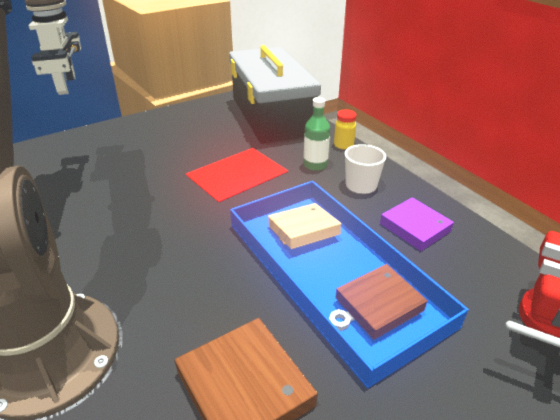

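The tray holds two offcuts: pine at about (303,202) and dark at about (413,201). The spanner ring shows at (407,237) and its jaw tips at (412,175), so it's under the dark one. For the dark part, the candidates are (413,201) in the tray and a larger one on the bench at (425,328). The smaller one in the tray fits the description. The purple block at (348,107) is a look-alike and stays untouched.

```bash
python3 - <<'E'
from h import *
T=snap("top");S=snap("side")
c=T["color"][140:270,340:480]; cv2.imwrite("pics/crop1.png",cv2.resize(c[:,:,::-1],None,fx=5,fy=4.5,interpolation=cv2.INTER_CUBIC))
hsv=cv2.cvtColor(T["color"],cv2.COLOR_RGB2HSV); W=world(T)
def big(m,roi):
    k=np.zeros_like(m); a,b,c,d=roi; k[b:d,a:c]=m[b:d,a:c]
    cs=cv2.findContours(k,cv2.RETR_EXTERNAL,cv2.CHAIN_APPROX_NONE)[0]; return max(cs,key=cv2.contourArea)
H,Sa,V=cv2.split(hsv)
def rep(name,m,roi,z):
    q=big(m.astype(np.uint8),roi); box=cv2.boxPoints(cv2.minAreaRect(q)); P=onplane(T,box,z)
    mk=np.zeros(H.shape,np.uint8); cv2.drawContours(mk,[q],-1,1,-1); mk=cv2.erode(mk,np.ones((5,5)))
    print(name,"mean",P.mean(0).round(3),"corners",P[:,:2].round(3).tolist(),"depthz",np.nanpercentile(W[mk>0][:,2],[5,50,95]).round(3))
rep("mat",((H<8)|(H>172))&(Sa>150)&(V>150),(120,140,230,280),.004)
rep("tray",(H>100)&(H<125)&(Sa>150),(240,140,480,270),.05)
rep("pine",(H>12)&(H<32)&(V>150),(265,165,345,240),.042)
rep("dark",((H<15)|(H>170))&(V>40)&(Sa>80),(375,165,450,235),.042)
rep("ring",(Sa<60)&(V>130),(390,226,425,252),.017)
rep("jaw",(Sa<60)&(V>130),(395,165,430,178),.017)
# ring by two views
def cen(s,roi):
    h=cv2.cvtColor(s["color"],cv2.COLOR_RGB2HSV); m=((h[:,:,1]<70)&(h[:,:,2]>120)).astype(np.uint8)
    return cv2.minEnclosingCircle(big(m,roi))
a=cen(T,(390,226,425,252)); b=cen(S,(322,300,360,335)); print(a,b)
o1,d1=rays(T,[a[0]]);o2,d2=rays(S,[b[0]])
A=np.c_[d1[0],-d2[0]];k=np.linalg.lstsq(A,o2-o1,rcond=None)[0];print("ring tri",o1+k[0]*d1[0],o2+k[1]*d2[0])
for n,p in dict(tub=(264,95),bottle=(203,118)).items(): print(n,onplane(T,[p],.05))
for n,p in dict(tub=(264,82),bottle=(191,96)).items(): print(n,W[p[1]-6:p[1]+6,p[0]-6:p[0]+6].reshape(-1,3).mean(0))
m=manip.observe(); print(R.from_rotvec(m["ee_rot"]).as_matrix().round(3))
E
```

```text
mat mean [0.538 0.328 0.004] corners [[0.641, 0.427], [0.657, 0.261], [0.435, 0.232], [0.419, 0.392]] depthz [0.001 0.004 0.007]
tray mean [ 0.529 -0.106  0.05 ] corners [[0.423, 0.133], [0.645, 0.131], [0.637, -0.355], [0.412, -0.334]] depthz [0.002 0.006 0.048]
pine mean [0.544 0.024 0.042] corners [[0.489, 0.084], [0.609, 0.074], [0.599, -0.037], [0.479, -0.024]] depthz [0.035 0.044 0.052]
dark mean [ 0.538 -0.223  0.042] corners [[0.597, -0.168], [0.6, -0.282], [0.478, -0.277], [0.476, -0.166]] depthz [0.041 0.044 0.047]
ring mean [ 0.461 -0.211  0.017] corners [[0.48, -0.195], [0.479, -0.23], [0.442, -0.227], [0.443, -0.193]] depthz [0.003 0.01  0.019]
jaw mean [ 0.61  -0.218  0.017] corners [[0.614, -0.213], [0.614, -0.223], [0.607, -0.222], [0.607, -0.213]] depthz nan
((406.0, 236.0), 8.944372177124023) ((341.5, 317.5), 12.510096549987793)
ring tri [ 0.46108388 -0.21083783  0.0141497 ] [ 0.46383189 -0.21238094  0.01483804]
tub [[0.79607121 0.10950682 0.05      ]]
bottle [[0.74268632 0.25233391 0.05      ]]
tub [nan nan nan]
bottle [0.73962371 0.252748   0.18420618]
[[-0.941  0.338 -0.   ]
 [ 0.338  0.941 -0.001]
 [-0.    -0.001 -1.   ]]
  return np.nanmean(a, axis, out=out, keepdims=keepdims)
```

View pics/crop1.png

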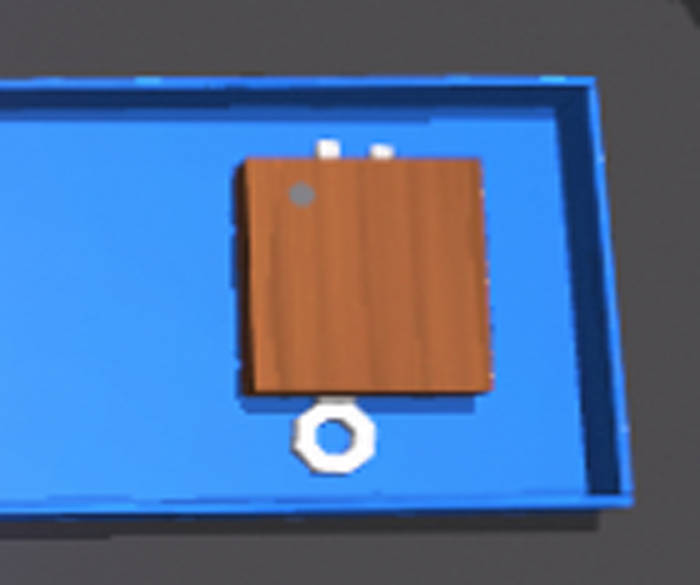

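The crop confirms it: the ring is at crop (334,437) and the jaw tips at (328,148) and (382,150), under the small dark offcut. There is about 50 mm free at the end wall. I'll push that offcut towards the tray's middle (+y) with the closed fingers, keeping the tips above the spanner.

{"op": "servo_tool", "data": {"commands": [[-0.76,-0.92,0,1,1],[-0.76,-0.92,0,1,1],[-0.76,-0.92,0,1,1],[-0.76,-0.92,0,1,1],[-0.76,-0.92,0,1,1],[-0.76,-0.92,0,1,1],[-0.76,-0.92,0,1,1],[-0.76,-0.92,0,1,1],[-0.76,-0.92,0,1,1],[-0.76,-0.92,0,1,1],[-0.76,-0.92,0,1,1],[-0.76,-0.92,0,1,1]], "force": 20}}

```text
t: 1.4
eef_pos: [0.373, 0.139, 0.2438]
ee_rot: [-1.684, -2.652, -0.001]
force: [-0.3, 0.8, -0.8]
grip_width: 0.0021
grasp_force: 0.0
```

```bash
cat >> h.py <<'E'
def to(x,y,z,yang=None):
    """shift (norm) in tool axes to world target; yang = wanted world angle of tool y, deg"""
    m=manip.observe(); M=R.from_rotvec(m["ee_rot"]).as_matrix(); p=np.array(m["eef_pos"])
    a=np.degrees(np.arctan2(M[1,1],M[0,1])); d=M.T@(np.array([x,y,z])-p)/.4
    print("t",m["t"],"p",p.round(4),"yang",a.round(1),"F",np.round(m["force"],1),"w",round(m["grip_width"],4),"gf",round(m["grasp_force"],1),"norm",d.round(3), None if yang is None else "roll %.3f"%((a-yang+180)%360/45-4))
E
python3 -c "
from h import *; to(.538,-.307,.2,-1)"
```

```text
t 1.4 p [0.373  0.139  0.2438] yang 25.2 F [-0.3  0.8 -0.8] w 0.0021 gf 0.0 norm [-1.185 -0.101  0.109] roll 0.581
```

{"op": "servo_tool", "data": {"commands": [[-1,-0.1,0.1,0.58,1],[-1,-0.1,0.1,0.58,1],[-1,-0.1,0.1,0.58,1],[-1,-0.1,0.1,0.58,1],[-1,-0.1,0.1,0.58,1],[-1,-0.1,0.1,0.58,1],[-1,-0.1,0.1,0.58,1],[-1,-0.1,0.1,0.58,1],[-1,-0.1,0.1,0.58,1],[-1,-0.1,0.1,0.58,1],[-1,-0.1,0.1,0.58,1]]}}

```text
t: 2.5
eef_pos: [0.5077, -0.2376, 0.2032]
ee_rot: [-2.234, -2.206, -0.0]
force: [-0.9, 0.2, 0.2]
grip_width: 0.0006
grasp_force: 0.0
```

```bash
python3 -c "
from h import *; to(.536,-.308,.040,-1)"
```

```text
t 2.5 p [ 0.5077 -0.2376  0.2032] yang -0.7 F [-0.9  0.2  0.2] w 0.0006 gf 0.0 norm [-0.176  0.073  0.408] roll 0.006
```

{"op": "servo_tool", "data": {"commands": [[-0.176,0.073,0,0,1],[-0.176,0.073,0,0,1],[-0.176,0.073,0.1,0,1],[-0.176,0.073,0.2,0,1],[-0.176,0.073,0.3,0,1],[-0.176,0.073,0.35,0,1],[-0.176,0.073,0.35,0,1]]}}

```text
t: 3.2
eef_pos: [0.5347, -0.3065, 0.0611]
ee_rot: [-2.23, -2.204, 0.001]
force: [-0.4, 0.2, -0.1]
grip_width: 0.0003
grasp_force: 0.0
```

```bash
python3 -c "
from h import *; to(.536,-.308,.039,-1)
T=snap('top','pics/top1.png')"
```

```text
t 3.2 p [ 0.5347 -0.3065  0.0611] yang -0.7 F [-0.4  0.2 -0.1] w 0.0003 gf 0.0 norm [-0.004  0.004  0.055] roll 0.007
```

View pics/top1.png

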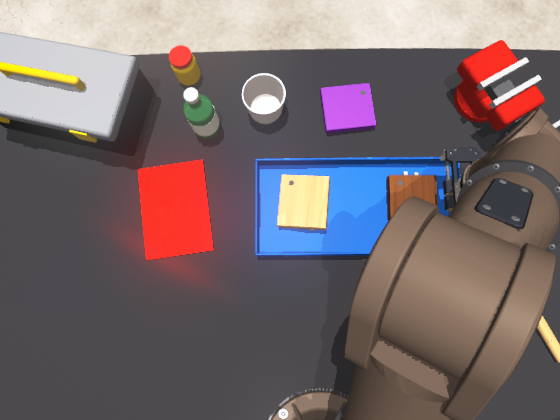

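The fingers are in the end gap at about (448,190), between the dark offcut's edge (437) and the wall (460). Now I lower them and push.

{"op": "servo_tool", "data": {"commands": [[0,0,0.03,0,1],[0,0,0.055,0,1],[0,0,0.055,0,1],[0.03,0,0.055,0,1],[0.05,0,0.055,0,1],[0.07,0,0.055,0,1],[0.09,0,0.055,0,1],[0.11,0,0.055,0,1],[0.13,0,0.055,0,1],[0.15,0,0.055,0,1],[0.17,0,0.055,0,1]]}}

```text
t: 4.35
eef_pos: [0.5364, -0.2416, 0.0416]
ee_rot: [-2.238, -2.204, -0.0]
force: [-0.4, -0.8, -0.3]
grip_width: 0.0003
grasp_force: 0.5
```

{"op": "servo_tool", "data": {"commands": [[0.02,0,0,0,1],[0.04,0,0,0,1],[0.06,0,0,0,1],[0.08,0,0,0,1],[0.1,0,0,0,1],[0.12,0,0,0,1],[0.14,0,0,0,1],[0.16,0,0,0,1],[0.165,0,0,0,1],[0.165,0,0,0,1]]}}

```text
t: 5.35
eef_pos: [0.5376, -0.176, 0.0417]
ee_rot: [-2.237, -2.205, -0.0]
force: [-0.0, 0.4, -0.4]
grip_width: 0.0
grasp_force: 0.0
```

```bash
python3 -c "
from h import *; to(.536,-.168,.039,-1)
T=snap('side','pics/side1.png')"
```

```text
t 5.35 p [ 0.5376 -0.176   0.0417] yang -0.8 F [-0.   0.4 -0.4] w 0.0 gf 0.0 norm [ 0.02  -0.004  0.007] roll 0.004
```

View pics/side1.png

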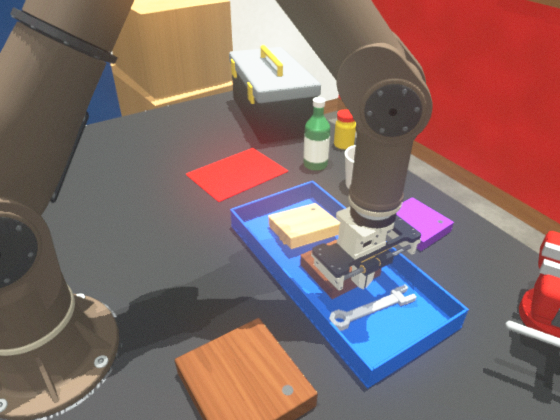

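The spanner now lies bare, with its ring at (341,318) and jaw at (405,298). The dark offcut sits mid-tray. I'll retreat up and towards +y while turning, then measure.

{"op": "servo_tool", "data": {"commands": [[-0.01,0,-0.1,0,1],[0,0,-0.2,0.1,0.6],[0.1,0,-0.35,0.3,0.6],[0.2,0,-0.4,0.5,0.6],[0.3,0,-0.4,0.7,0.6],[0.4,0,-0.4,0.9,0.6],[0.5,0,-0.4,1,0.6],[0.5,0,-0.4,1,0.6],[0.5,0,-0.4,1,0.6]]}}

```text
t: 6.3
eef_pos: [0.5404, 0.0243, 0.2016]
ee_rot: [2.909, 1.185, -0.001]
force: [0.5, -0.5, -0.7]
grip_width: 0.0371
grasp_force: 0.0
```

```bash
python3 - <<'E'
from h import *
T=snap("top","pics/top2.png");S=snap("side")
def blobs(s,roi):
    h=cv2.cvtColor(s["color"],cv2.COLOR_RGB2HSV); m=((h[:,:,1]<90)&(h[:,:,2]>110)).astype(np.uint8)
    k=np.zeros_like(m);a,b,c,d=roi;k[b:d,a:c]=m[b:d,a:c]
    return max(cv2.findContours(k,cv2.RETR_EXTERNAL,cv2.CHAIN_APPROX_NONE)[0],key=cv2.contourArea).reshape(-1,2)
for s,roi in((T,(385,165,445,250)),(S,(318,275,425,335))):
    q=blobs(s,roi); P=onplane(s,q,.014)[:,:2]; r=cv2.minAreaRect(P.astype(np.float32))
    hi=P[:,0].max();lo=P[:,0].min()
    print(len(q),r,"ring end c",P[P[:,0]<lo+.036].mean(0),"jaw end c",P[P[:,0]>hi-.03].mean(0),"shaft",P[(P[:,0]>lo+.06)&(P[:,0]<hi-.06)].mean(0))
to(.54,-.215,.15,-92)
E
```

```text
183 ((0.5276648998260498, -0.22036442160606384), (0.03802932798862457, 0.17317427694797516), 82.49022674560547) ring end c [ 0.45685579 -0.21110647] jaw end c [ 0.60044653 -0.229935  ] shaft [ 0.52854936 -0.21996007]
204 ((0.5289795398712158, -0.22150641679763794), (0.043137215077877045, 0.17420852184295654), 82.55455780029297) ring end c [ 0.4569916  -0.21233456] jaw end c [ 0.60396528 -0.23054229] shaft [ 0.52902149 -0.22202922]
t 6.4 p [0.5404 0.0219 0.2019] yang -45.9 F [ 0.  -0.3  0.1] w 0.0365 gf 0.0 norm [-0.413  0.425  0.13 ] roll 1.024
```

View pics/top2.png

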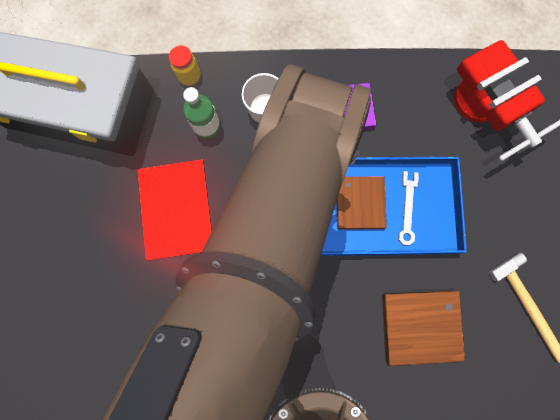

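Both views agree: the spanner's middle is at (0.528,-0.221) and its axis is at -7.5°. In the picture the ring is at (407,237), the jaw at (410,180), and the dark offcut's edge at 386, which leaves room for the fingers.

{"op": "servo_tool", "data": {"commands": [[-0.445,0.415,0.13,1,0.55],[-0.445,0.415,0.13,1,0.55],[-0.445,0.415,0.13,1,0.55],[-0.445,0.415,0.13,1,0.55],[-0.445,0.415,0.13,1,0.55],[-0.445,0.415,0.13,1,0.55],[-0.445,0.415,0.13,1,0.55],[-0.445,0.415,0.13,1,0.55]]}}

```text
t: 7.2
eef_pos: [0.5281, -0.2199, 0.1497]
ee_rot: [-3.141, 0.022, 0.0]
force: [-0.8, 0.8, -0.1]
grip_width: 0.041
grasp_force: 0.0
```

```bash
python3 -c "
from h import *; to(.528,-.221,.06,-97.5)"
```

```text
t 7.2 p [ 0.5281 -0.2199  0.1497] yang -90.8 F [-0.8  0.8 -0.1] w 0.041 gf 0.0 norm [-0.     0.003  0.224] roll 0.149
```

{"op": "servo_tool", "data": {"commands": [[0,0.003,0,0.15,0.55],[0,0.003,0.1,0.15,0.55],[0,0.003,0.2,0.15,0.55],[0,0.003,0.25,0.15,0.55],[0,0.003,0.29,0.15,0.55],[0,0.003,0.31,0.15,0.55],[0,0.003,0.312,0.15,0.55],[0,0.003,0.312,0.15,0.55]]}}

```text
t: 8.0
eef_pos: [0.529, -0.221, 0.0257]
ee_rot: [3.134, -0.207, 0.002]
force: [0.4, -0.5, 0.0]
grip_width: 0.0412
grasp_force: 0.0
```

```bash
python3 -c "
from h import *; to(.528,-.221,.025,-97.5); snap('side','pics/side2.png')"
```

```text
t 8.0 p [ 0.529  -0.221   0.0257] yang -97.6 F [ 0.4 -0.5  0. ] w 0.0412 gf 0.0 norm [-0.002  0.     0.002] roll -0.002
```

View pics/side2.png

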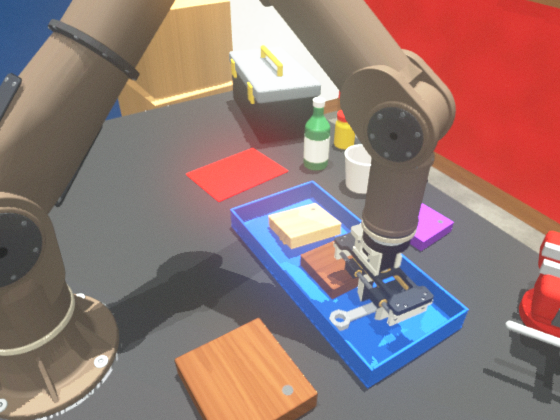

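The fingers straddle the shaft at about (375,312), with the ring at (340,319). I'll close and lift.

{"op": "servo_tool", "data": {"commands": [[0,0,0,0,1],[0,0,0,0,1],[0,0,0,0,1],[0,0,0,0,1],[0,0,0,0,1],[0,0,0,0,1],[0,0,-0.05,0,1],[0,0,-0.1,0,1],[0,0,-0.2,0,1],[0,0,-0.3,0,1],[0,0,-0.3,0,1]], "force": 40}}

```text
t: 9.15
eef_pos: [0.5301, -0.2227, 0.1491]
ee_rot: [3.132, -0.209, 0.009]
force: [0.3, -0.5, -2.2]
grip_width: 0.0175
grasp_force: 40.0
```

```bash
python3 -c "
from h import *; to(.538,.328,.146,-81.8)"
```

```text
t 9.15 p [ 0.5301 -0.2227  0.1491] yang -97.6 F [ 0.3 -0.5 -2.2] w 0.0175 gf 40.0 norm [-0.163 -1.367  0.004] roll -0.352
```

{"op": "servo_tool", "data": {"commands": [[0,-0.08,0,0,1],[-0.02,-0.17,0,0,1],[-0.03,-0.26,0,0,1],[-0.04,-0.35,0,0,1],[-0.05,-0.44,0,0,1],[-0.06,-0.53,0,0,1],[-0.07,-0.62,0,0,1],[-0.08,-0.7,0,0,1]]}}

```text
t: 9.95
eef_pos: [0.533, 0.063, 0.1439]
ee_rot: [-3.135, 0.207, 0.002]
force: [0.4, -0.3, -2.1]
grip_width: 0.0175
grasp_force: 40.0
```

{"op": "servo_tool", "data": {"commands": [[-0.01,-0.09,0,-0.05,1],[-0.02,-0.18,0,-0.1,1],[-0.03,-0.27,0,-0.15,1],[-0.04,-0.36,0,-0.2,1],[-0.05,-0.45,0,-0.25,1],[-0.06,-0.54,0,-0.3,1],[-0.07,-0.61,0,-0.35,1],[-0.08,-0.66,0,-0.35,1],[-0.08,-0.66,0,-0.35,1],[-0.08,-0.66,0,-0.35,1]]}}

```text
t: 10.95
eef_pos: [0.5363, 0.3267, 0.1438]
ee_rot: [3.132, 0.224, -0.002]
force: [-0.0, -1.0, -2.7]
grip_width: 0.0175
grasp_force: 40.0
```

```bash
python3 -c "
from h import *; to(.538,.328,.024,-81.8); snap('side','pics/side3.png')"
```

```text
t 10.95 p [0.5363 0.3267 0.1438] yang -81.8 F [-0.  -1.  -2.7] w 0.0175 gf 40.0 norm [ 0.005 -0.003  0.3  ] roll -0.000
```

View pics/side3.png

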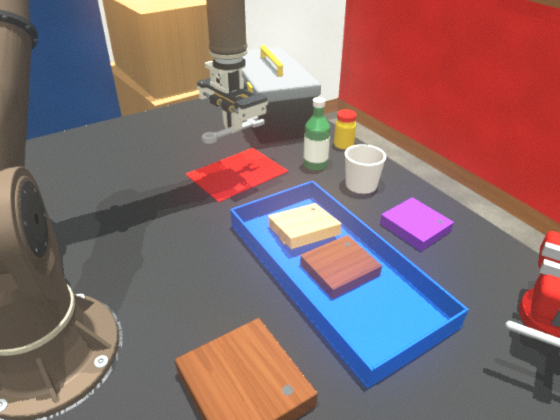

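The spanner hangs level at (237,130), above the mat. I'll lower it, slowing at the end.

{"op": "servo_tool", "data": {"commands": [[0.005,-0.003,0.08,0,1],[0.005,-0.003,0.16,0,1],[0.005,-0.003,0.22,0,1],[0.005,-0.003,0.26,0,1],[0.005,-0.003,0.28,0,1],[0.005,-0.003,0.287,0,1],[0.005,-0.003,0.292,0,1],[0.005,-0.003,0.296,0,1],[0.005,-0.003,0.296,0,1],[0.005,-0.003,0.296,0,1]]}}

```text
t: 12.0
eef_pos: [0.539, 0.3284, 0.0271]
ee_rot: [-3.133, -0.223, -0.001]
force: [1.0, -0.1, -1.9]
grip_width: 0.0173
grasp_force: 40.0
```

{"op": "servo_tool", "data": {"commands": [[0,0,0.003,0,1],[0,0,0.006,0,1],[0,0,0.006,0,1],[0,0,0.008,0,1],[0,0,0.008,0,1]]}}

```text
t: 12.5
eef_pos: [0.5388, 0.3284, 0.0242]
ee_rot: [-3.133, -0.223, -0.0]
force: [-2.7, 0.2, 8.9]
grip_width: 0.0169
grasp_force: 40.0
```

It's in contact with the mat at about 9 N. Release and rise.

{"op": "servo_tool", "data": {"commands": [[0,0,0,0,1],[0,0,-0.002,0,0.7],[0,0,-0.002,0,0.5],[0,0,-0.002,0,0.5],[0,0,-0.002,0,0.5],[0,0,-0.002,0,0.5],[0,0,-0.05,0,0.5],[0,0,-0.15,0,0.5],[0,0,-0.27,0,0.5],[0,0,-0.4,0,0.5],[0,0,-0.5,0,0.5],[0,0,-0.5,0,0.5]]}}

```text
t: 13.7
eef_pos: [0.5418, 0.3277, 0.2308]
ee_rot: [-3.13, -0.221, -0.014]
force: [0.2, -0.6, 0.0]
grip_width: 0.0455
grasp_force: 0.0
```

```bash
python3 - <<'E'
from h import *
to(.538,.328,.2); S=snap('side','pics/side4.png')
h=cv2.cvtColor(S["color"],cv2.COLOR_RGB2HSV); m=((h[:,:,1]<90)&(h[:,:,2]>110)).astype(np.uint8)
k=np.zeros_like(m);k[150:197,186:288]=m[150:197,186:288]
q=max(cv2.findContours(k,cv2.RETR_EXTERNAL,cv2.CHAIN_APPROX_NONE)[0],key=cv2.contourArea).reshape(-1,2)
print(cv2.boundingRect(q),cv2.minAreaRect(onplane(S,q,.012)[:,:2].astype(np.float32)))
E
```

```text
t 13.7 p [0.5418 0.3277 0.2308] yang -81.9 F [ 0.2 -0.6  0. ] w 0.0455 gf 0.0 norm [-0.01  -0.002  0.077] None
(186, 150, 58, 23) ((0.5160940885543823, 0.4081806242465973), (0.11861168593168259, 0.15947528183460236), 67.62352752685547)
```

View pics/side4.png

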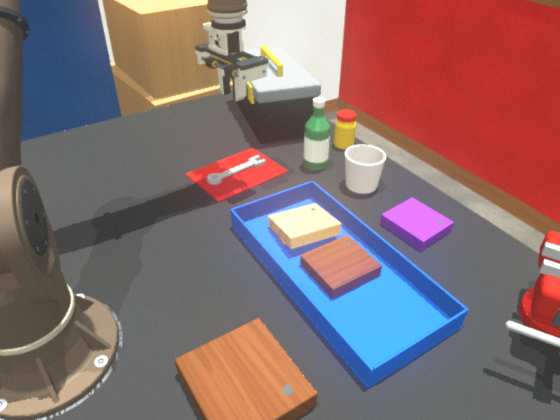

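The spanner lies flat along the middle of the mat, with its ring at (213,179) and jaw at (258,161). That second measurement picked up grey background pixels, so I'm ignoring it. Both offcuts are in the tray, and the tub and bottle haven't moved. Handing in.

```bash
python3 -c "
from h import *; print(manip.finish_job())"
```

```text
the job is handed in; nothing more can be done
None
```

The job is handed in: the final picture shows the spanner lying flat in the middle of the red mat, set down before release at about 13 s, with both offcuts in the tray and the tub and bottle unmoved; the hinge stayed hidden under the pine, which I never touched, and the hand-in gave no verdict.

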